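# Level the marver plate with a wedge

## Robot

A 7-joint arm with a two-finger parallel gripper is mounted at the origin on the work surface. World frame = base frame: x ahead of the robot, y to its left, z up, the work surface at z = 0. Lengths are in m, angles in degrees, forces in N, time in s.
With the tool pointing down it reaches from about 0.425 to 0.875 m from the base axis. Payload 4.7 kg.
Tool frame: the origin (TCP) lies at the very end of the fingers, on their centre line; the grasp point (between the pads) lies 19 mm behind it; z points along the fingers, y is the line along which they close (so a half turn about z gives the same grasp; the last joint's range is limited). The gripper opens to 87 mm and grips with 3 to 60 N. Pads are 19 mm wide; open, the fingers measure 117 mm over their backs; the gripper's body (75 mm by 190 mm) begins 51 mm behind the grasp point.
Start: joints at [-74.651, 18.392, -4.016, 83.108, 1.295, 78.541, -3.26], TCP at [0.163, 0.629, 0.223] pointing down, gripper open.
Joint ranges: [-163.93, 163.93], [-17.29, 119.83], [-79.2, 71.16], [3.27, 140.29], [-89.18, 269.18], [5.43, 117.66], [-154.24, 154.24]. Speed limits (degrees/s): [147.25, 147.25, 180, 180, 180, 180, 180].

## Interface

Orientations are given as [roll, pitch, yaw] about the fixed x, y, z axes, in that order (R = Rz(yaw) Ry(pitch) Rx(roll)).
In Python, from cell import telemetry, cams, env gives the robot as it stands.
- The arm moves only by the tool arm_command, never from a script. Its argument "series" is text: rows parted by semicolons, each of 5 numbers parted by spaces: the shift along the tool's x, y, z in mm, then the turn about the tool's z in rad, then the closure in counts, from 0 (fully open) to 255 (shut). A call has 1 to 20 rows; each row shifts and turns the commanded pose from where the row before left it, along the tool's axes as they then stand; what a row does not reach is not made up. A row lasts 1/12 s, in which the tool goes at most 41.7 mm and 7.16 degrees, less where a joint would pass 70% of its speed; a pose out of reach is approached as far as the arm can. A call is refused whole if a number of a shift passes 41.7 or a number of a turn 0.125, either way. A call with a gripper value outside its range is refused whole. The fingers move at their own pace and stop on an object; "squeeze" is the grip in N (left out, the last holds). Time passes only in rows, so rows that do not move let the fingers close. It gives the time, the measured TCP pose, the force, the opening and the grip force at its end, in the units of the state.
- telemetry.get_obs(): the state, without advancing time (a new reading comes with each control period).
- cams.read_camera(name): name is "scene" or "side" or "wrist"; returns the picture (400x640x3 uint8, blue, green, red); there is no depth.
- cams.calibration(name): a dict with "K" (3x3 intrinsics, pixels), "origin" and "rotation" of the camera in the world; the wrist camera has in their place "hand_eye" (4x4, takes a point from camera to tool coordinates, whose origin is the TCP and whose axes are the flange's). Camera axes: x right, y down, z forward; pixel columns grow to the right and rows downward; lengths in m; the calibration is good to about 2 mm. The wrist camera is an equidistant fisheye: a pixel r from the principal point sees the ray r / f radians off the axis. A picture is of the moment at which its call begins: read the wrist's pose just before it. calibration takes no time and is no camera call.
- env.sign_off(): hands the job in; it is judged then, once.
The state is a dict: "time_s": time; "qpos": joint angles; "joint_velocities": joint speeds; "effort": joint torques, N m; "tool_pos": TCP position; "tool_rot": TCP orientation; "force": force on the tool from outside, world axes, zero at the start; "wrist_torque": the same for the moment, N m; "grip_width": finger opening in m; "grasp_force": force on a finger pad.
Only numpy, scipy, OpenCV 4.12 (cv2) and the standard library are available. Lean on these libraries where they do the work, as an engineer would, in place of code of your own. Each camera call takes 0.05 s, during which the arm holds its last target. There are 200 camera calls.

## Task

The marver plate beside the torch sits low at one corner, so rods roll off it. Fetch the wooden wedge, start its thin end under the low corner, and press it in gently along the bench until the bubble of the level on the plate rests centred between its two lines; leave the wedge there carrying the plate. Do not handle, lift or shove the plate, leave the level as it lies on it, and do not disturb the other things on the bench.

Things in the scene. Friction and masses are not known exactly. Their poses are not given: they have to be found in the camera images.
- plate: Marver plate: loose dark steel slab, 200 (x) x 240 (y) x 12 mm, about 3.9 kg. Its +x +y corner is cut off straight, 110 mm along each edge. Origin: middle of the uncut outline, on the underside; z up, x away from the robot (within 0.3 rad). It stands on three feet and turns only about the line through its two rubber feet. Friction of all things 0.5 to 0.7.
- plate_stub (a point): The low corner's foot (plate frame -80, -100, 0 mm; near the robot, on its right): a worn steel stub 16 mm across, 4.5 to 7 mm tall, so this corner is low. This point is on its axis, at the underside. The other two feet are rubber, 26 mm across, at (+80, -100) and (-80, +100) mm, each set to a different height of 13 to 19 mm that is not measured.
- plate_edge (a point): Point on the plate's lower near edge (plate frame -100, -65, 0 mm), 55 mm along it from the low corner: a good place for the wedge, pushed along the plate's +x, its 30 mm width clear of the stub. The underside here starts 5 to 8 mm above the bench.
- wedge: Loose hardwood wedge, 110 mm long (x), 30 mm wide (y), 40 g, flat underneath, top sloping evenly from 2.5 mm high at the thin end (+x) to 24 mm at the square thick end (-x). Origin: middle of the underside. Lies flat on the bench left or right of the plate. Under the plate it carries 4 to 8 N and takes 3 to 12 N to slide in, more if also pressed down. Let go, it stays; the bubble may ease back up to 1.5 mm.
- wedge_tip (a point): Middle of the wedge's thin end, on the underside (wedge frame +55, 0, 0 mm).
- wedge_butt (a point): Middle of the wedge's thick square end face, 10 mm above the underside (wedge frame -55, 0, 10 mm).
- level: Engineer's spirit level lying loose on the plate: 170 mm long (x), 28 wide, 30 high, 0.35 kg, grey, with a yellow-green vial 78 mm long on top. Origin: middle of the underside. It lies along the plate's fall: -x end toward the low corner, +x end toward the cut corner.
- bubble (a joint): Travel of the pale 20 mm bubble along the vial, in m: 0 at the stop toward the cut corner (where it starts), 0.022 centred, 0.044 at the stop toward the low corner. It goes to the high end: 10 mm per degree of slope either side of centred, settling in about 1.5 s. Between the two black lines is 0.0205 to 0.0235. Near the middle 1 mm of wedge travel moves it about 1 mm.
- packer: Bystander: flat plywood packer, 70 x 45 x 9 mm, loose on the bench on the other side of the plate from the wedge.
- marver_block: Bystander: wooden block with a black graphite top, 78 x 78 x 78 mm, loose, on the left.
- press: Bystander: brass press with an upright turned wooden handle, 75 x 60 mm base, 120 mm high, loose, on the right.
- bead_tin: Bystander: round open brass tin of beads, 80 mm across, 26 mm high, loose, on the right.
- paddle: Bystander: graphite paddle with a wooden handle, 240 mm long, 22 mm high, loose, lying far right.
Things that resemble listed ones, but are neither listed nor needed, are in the scene too. Of the things shaped like the wedge, the wooden one is meant.

How it is judged:
By the outcome, as a careful person would: the job done as asked, in the order asked, and still so for the second after the job is handed in, with the robot touching nothing.
It also fails if it takes over 72 s, if anything falls off the work surface, if the arm or the gripper's body presses on something with over 40 N, if the wrist force passes 120 N, or if a joint passes its speed limit or range.

## Working session

There is one attempt and no reset: what is moved stays moved. The work goes in short steps, Python scripts to look and compute and a tool call to move; the robot and the scene stay as the last step left them, time stands still between calls to the robot, and variables do not carry over. Pictures are saved under pics/ and viewed, at most 10 in all, crops included, and the job is handed in when it is done.

Besides the shell and the picture viewer there is one more tool, called as name(argument=value, ...) on one line, values as JSON. arm_command: Moves the arm, as the interface text tells. Its arguments: {"type":"object","properties":{"series":{"type":"string"},"squeeze":{"type":"number"}},"required":["series"]}

```bash
mkdir -p pics
python3 - <<'E'
from cell import telemetry, cams, env
import cv2, numpy as np
for n in ("scene","side"):
    im=cams.read_camera(n); cv2.imwrite(f"pics/{n}0.png",im)
    c=cams.calibration(n); print(n,c)
print(cams.calibration("wrist")); print(telemetry.get_obs())
E
```

```text
scene {'K': array([[411.09083013,   0.        , 318.58956515],
       [  0.        , 411.09083013, 198.9721855 ],
       [  0.        ,   0.        ,   1.        ]]), 'origin': array([ 1.08450468, -0.66492515,  0.89893081]), 'rotation': array([-135.34084765,   -0.63951312,   42.74962578])}
side {'K': array([[465.02952121,   0.        , 319.21389368],
       [  0.        , 465.02952121, 196.67859988],
       [  0.        ,   0.        ,   1.        ]]), 'origin': array([-0.12410401, -0.79314166,  1.1289086 ]), 'rotation': array([-136.47271075,   -1.13197136,  -40.62574335])}
{'K': array([[309.70691629,   0.        , 316.91654881],
       [  0.        , 309.70691629, 199.69963217],
       [  0.        ,   0.        ,   1.        ]]), 'hand_eye': array([[-2.71117146e-04, -9.58692997e-01, -2.84442726e-01,
         7.79018237e-02],
       [ 9.99999712e-01, -5.82192360e-05, -7.56928105e-04,
         1.04601169e-04],
       [ 7.09101635e-04, -2.84442850e-01,  9.58692736e-01,
        -1.61787060e-01],
       [ 0.00000000e+00,  0.00000000e+00,  0.00000000e+00,
         1.00000000e+00]])}
{'time_s': 0.1, 'qpos': array([-74.65249124,  18.43550082,  -4.01581611,  83.16671245,
         1.29396016,  78.54036875,  -3.26074682]), 'joint_velocities': array([-0.08235881,  0.00347859,  0.02608966, -0.18158738, -0.01300423,
       -0.11223765, -0.06017767]), 'effort': array([ 2.75221475e-05, -4.92570412e+01, -4.05616164e-01, -3.13398921e+01,
       -6.42000418e-02,  3.93367920e-02,  6.30816180e-05]), 'tool_pos': array([0.16309917, 0.62870555, 0.22157362]), 'tool_rot': array([-1.79902591e+02,  4.25539299e-03,  1.65461379e+02]), 'force': array([0.21269545, 0.19466683, 0.16460658]), 'wrist_torque': array([ 0.03097876, -0.05073592,  0.00829463]), 'grasp_force': 0.0, 'grip_width': 0.08699423463514312}
```

View pics/scene0.png

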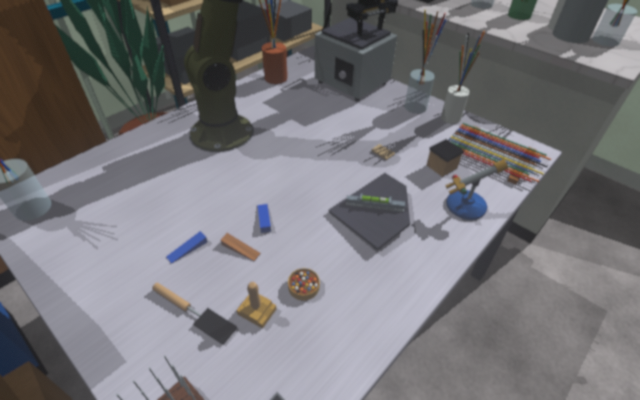

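View pics/side0.png

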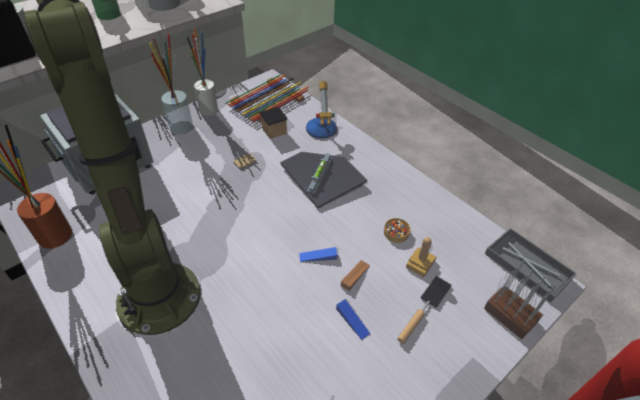

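The scene view shows three wedge-like pieces: blue at (187,247), wooden-brown at (240,246) and blue at (264,218). In the side view they are at (353,319), (354,275) and (319,255). The brown one fits "wooden"; I'll confirm it in an enlarged crop. The plate is at scene (375,210), with the level on it.

```bash
cat > h.py <<'E'
from cell import telemetry, cams, env
import cv2, numpy as np
from scipy.spatial.transform import Rotation as R
def rot(r):
    r=np.asarray(r); return r if r.shape==(3,3) else R.from_euler('xyz',r,degrees=True).as_matrix()
def pix2w(name,uv,z,obs=None):
    c=cams.calibration(name);uv=np.atleast_2d(uv).astype(float);K=c['K']
    d=np.c_[(uv[:,0]-K[0,2])/K[0,0],(uv[:,1]-K[1,2])/K[1,1]]
    if name=='wrist':
        th=np.linalg.norm(d,axis=1)+1e-12
        d=np.c_[d*(np.sin(th)/th)[:,None],np.cos(th)]
        T=np.eye(4);T[:3,:3]=rot(obs['tool_rot']);T[:3,3]=obs['tool_pos'];T=T@c['hand_eye'];Rm=T[:3,:3];o=T[:3,3]
    else:
        d=np.c_[d,np.ones(len(d))];Rm=rot(c['rotation']);o=c['origin']
    w=d@Rm.T
    return o+w*((z-o[2])/w[:,2])[:,None]
E
python3 - <<'E'
from h import *
a=cv2.imread("pics/scene0.png")[195:285,150:290]; b=cv2.imread("pics/side0.png")[235:345,285:405]
p=cv2.imread("pics/side0.png")[140:220,270:380]
A=cv2.resize(a,None,fx=3,fy=3,interpolation=2);B=cv2.resize(b,None,fx=3,fy=3,interpolation=2);P=cv2.resize(p,None,fx=3,fy=3,interpolation=2)
o=np.zeros((600,790,3),np.uint8);o[:A.shape[0],:A.shape[1]]=A;o[:B.shape[0],425:425+B.shape[1]]=B;o[340:580,:330]=P
cv2.imwrite("pics/c1.png",o)
np.set_printoptions(precision=3,suppress=True)
print(pix2w('scene',[[240,246],[187,247],[264,218],[383,152]],0.01)); print(pix2w('side',[[354,275],[353,319],[319,255],[245,161]],0.01))
print('plate side',pix2w('side',[[281,163],[316,207],[369,187],[322,152],[296,150]],0.022))
print('plate scene',pix2w('scene',[[330,211],[376,249],[411,229],[412,194],[382,174]],0.022))
E
```

```text
[[ 0.462 -0.292  0.01 ]
 [ 0.36  -0.393  0.01 ]
 [ 0.433 -0.179  0.01 ]
 [ 0.502  0.306  0.01 ]]
[[ 0.46  -0.299  0.01 ]
 [ 0.362 -0.399  0.01 ]
 [ 0.429 -0.181  0.01 ]
 [ 0.495  0.301  0.01 ]]
plate side [[ 0.58   0.2    0.022]
 [ 0.539 -0.037  0.022]
 [ 0.735 -0.082  0.022]
 [ 0.73   0.153  0.022]
 [ 0.664  0.221  0.022]]
plate scene [[ 0.561 -0.035  0.022]
 [ 0.743 -0.055  0.022]
 [ 0.772  0.069  0.022]
 [ 0.696  0.189  0.022]
 [ 0.575  0.2    0.022]]
```

View pics/c1.png

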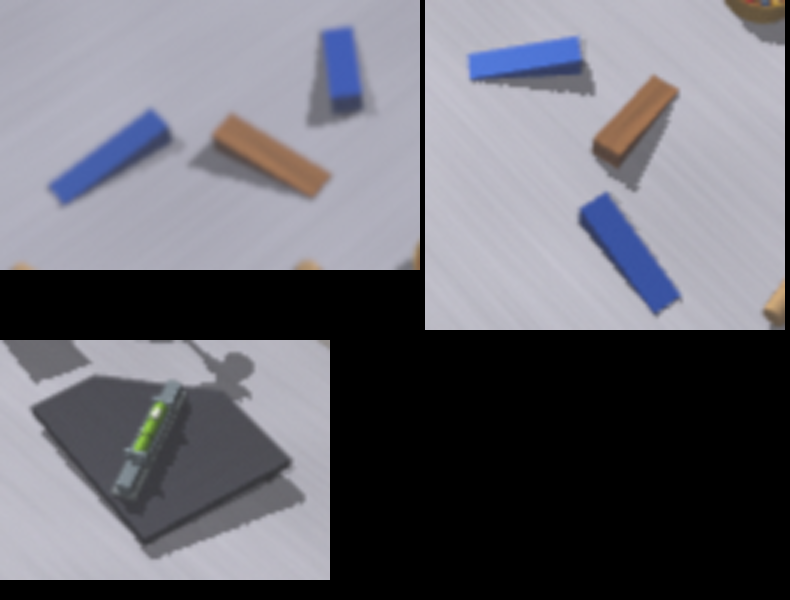

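The crop confirms it: the brown piece is wooden with grain and wedge-shaped, thick at scene (225,238) and thin at (256,258). The other two are blue. Next I compute its pose and the travel, in tool axes.

Run:
```python
from h import *
np.set_printoptions(precision=4,suppress=True)
for n,uv in (('scene',[[224,241],[256,259]]),('side',[[346,286],[367,264]])):
    w=pix2w(n,uv,0.003);d=w[1]-w[0];print(n,w[:,:2].ravel(),np.hypot(*d[:2]),np.degrees(np.arctan2(d[1],d[0])))
o=telemetry.get_obs();Rt=rot(o['tool_rot']);p=o['tool_pos'];print(np.round(Rt,3))
v=np.array([.56,.15,.24]);g=np.array([.43,-.27,.2])
print('leg1',Rt.T@(v-p)*1e3,'leg2',Rt.T@(g-v)*1e3)
```

```text
scene [ 0.4114 -0.3086  0.5224 -0.2885] 0.1127779951859319 10.269474174937896
side [ 0.4208 -0.3085  0.5198 -0.2928] 0.10021427434973774 9.006743067357403
[[-0.968  0.251 -0.   ]
 [ 0.251  0.968 -0.002]
 [-0.    -0.002 -1.   ]]
leg1 [-504.3636 -363.7725  -17.7705] leg2 [  20.4065 -439.1166   40.7451]
```

arm_command(series="-28 -20 -1 0 0;-28 -20 -1 0 0;-28 -20 -1 0 0;-28 -20 -1 0 0;-28 -20 -1 0 0;-28 -20 -1 0 0;-28 -20 -1 0 0;-28 -20 -1 0 0;-28 -20 -1 0 0;-28 -20 -1 0 0;-28 -20 -1 0 0;-28 -20 -1 0 0;-28 -20 -1 0 0;-28 -20 -1 0 0;-28 -20 -1 0 0;-28 -20 -1 0 0;-28 -20 -1 0 0;-28 -20 -1 0 0;0 0 0 0.12 0;0 0 0 0.12 0")

```text
time_s: 1.77
tool_pos: [0.5619, 0.1508, 0.2401]
tool_rot: [-179.9, 0.0, 151.1]
force: [-0.4, 0.3, -0.8]
grip_width: 0.087
grasp_force: 0.0
```

arm_command(series="0 0 0 0.123 0;0 0 0 0.123 0;0 0 0 0.123 0;0 0 0 0.123 0;0 0 0 0.123 0;0 0 0 0.123 0;0 0 0 0.123 0;0 0 0 0.123 0;0 0 0 0.123 0;0 0 0 0.123 0;0 0 0 0.123 0;0 0 0 0.123 0;0 0 0 0.123 0;0 0 0 0.123 0;0 0 0 0.123 0;0 0 0 0.123 0;0 0 0 0.123 0;0 0 0 0.123 0;0 0 0 0.123 0;0 0 0 0.123 0")

```text
time_s: 3.43
tool_pos: [0.5604, 0.1542, 0.2401]
tool_rot: [180.0, 0.0, 10.4]
force: [-0.1, 0.1, -0.5]
grip_width: 0.087
grasp_force: 0.0
```

Run:
```python
from h import *
import json
o=telemetry.get_obs();im=cams.read_camera('wrist');cv2.imwrite('pics/w1.png',im)
json.dump({k:list(o[k]) for k in('tool_pos','tool_rot')},open('w1.json','w'))
```

```text
(no output)
```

View pics/w1.png

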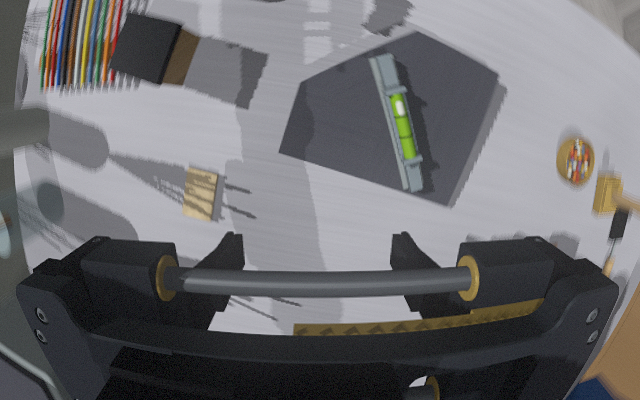

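arm_command(series="-14 28 2 0 0;-14 28 2 0 0;-14 28 2 0 0;-14 28 2 0 0;-14 28 2 0 0;-14 28 2 0 0;-14 28 2 0 0;-14 28 2 0 0;-14 28 2 0 0;-14 28 2 0 0;-14 28 2 0 0;-14 28 2 0 0;-14 28 2 0 0;-14 28 2 0 0;0 0 0 0 0")

```text
time_s: 4.73
tool_pos: [0.4378, -0.2744, 0.2125]
tool_rot: [179.8, 0.1, 10.4]
force: [-0.7, -0.5, -0.2]
grip_width: 0.0871
grasp_force: 0.0
```

The picture shows the level with its vial at (403,125). The plate's low corner is at (450,207), near-left corner (279,152) and far-right corner (498,75). The packer is at (203,192).

Run:
```python
from h import *
import json
np.set_printoptions(precision=4,suppress=True)
o=json.load(open('w1.json'))
a=pix2w('wrist',[[450,207]],.018,o)[0];b=pix2w('wrist',[[279,152]],.028,o)[0];c=pix2w('wrist',[[499,76]],.028,o)[0]
print(a,b,c,np.linalg.norm(b-a),np.linalg.norm(c-a),'yaws',np.degrees(np.arctan2(-(b-a)[0],(b-a)[1])),np.degrees(np.arctan2((c-a)[1],(c-a)[0])))
o=telemetry.get_obs();im=cams.read_camera('wrist');cv2.imwrite('pics/w2.png',im)
json.dump({k:list(o[k]) for k in('tool_pos','tool_rot')},open('w2.json','w'))
```

```text
[ 0.5479 -0.0365  0.018 ] [0.5793 0.2044 0.028 ] [ 0.741  -0.0597  0.028 ] 0.24320432723393776 0.19474435350582928 yaws -7.417094976076402 -6.829108956720665
```

View pics/w2.png

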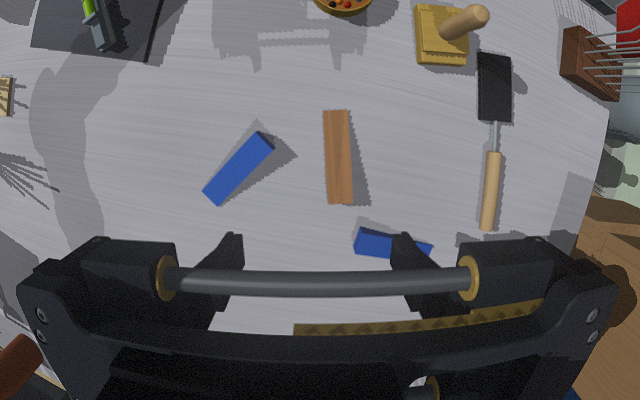

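The wooden wedge is at (338,157): tip at row 110 (cols 323–350), butt at row 204 (cols 328–353). The blue lookalikes stand to either side.

Run:
```python
from h import *
import json
np.set_printoptions(precision=4,suppress=True)
o=json.load(open('w2.json'))
im=cv2.imread('pics/w2.png');hs=cv2.cvtColor(im,cv2.COLOR_BGR2HSV)
m=cv2.inRange(hs,(3,70,60),(22,255,255));m[:, :300]=0;m[:,375:]=0;m[:95]=0;m[220:]=0
c=max(cv2.findContours(m,0,1)[0],key=cv2.contourArea);q=cv2.approxPolyDP(c,4,True)[:,0];print(q.tolist())
t=pix2w('wrist',[[323,110],[350,110]],.0025,o);b=pix2w('wrist',[[328,204],[353,204]],.024,o)
print(t,b);T=t.mean(0);B=b.mean(0);d=T-B;print(np.linalg.norm(d[:2]),np.degrees(np.arctan2(d[1],d[0])),np.linalg.norm(t[0]-t[1]),np.linalg.norm(b[0]-b[1]))
g=T+(B-T)*97/110; g[2]=.003   # grasp at wedge x=-42
print('tcp goal',g)
print(rot(o['tool_rot']).T@(g-o['tool_pos'])*1e3)
```

```text
[[323, 111], [328, 202], [352, 202], [347, 111]]
[[ 0.5162 -0.2682  0.0025]
 [ 0.5224 -0.2997  0.0025]] [[ 0.4093 -0.2937  0.024 ]
 [ 0.4146 -0.3231  0.024 ]]
0.11006695748090498 12.81702725992326 0.03211057717772729 0.02985178318283814
tcp goal [ 0.4247 -0.3055  0.003 ]
[-18.1544  27.6387 209.64  ]
```

arm_command(series="-3.5 5.5 15 -0.02 110;-3.5 5.5 20 -0.02 110;-3.5 5.5 25 0 110;-3.5 5.5 25 0 110;-3.5 5.5 25 0 110;0 0 25 0 110;0 0 20 0 110;0 0 15 0 110;0 0 12 0 110;0 0 8 0 110;0 0 5 0 110;0 0 4 0 110;0 0 3 0 110;0 0 2 0 110;0 0 0 0 110;0 0 0 0 110")

```text
time_s: 6.12
tool_pos: [0.4305, -0.2983, 0.009]
tool_rot: [180.0, -0.0, 13.1]
force: [-0.0, 0.3, 0.5]
grip_width: 0.0496
grasp_force: 0.0
```

Run:
```python
from h import *
o=telemetry.get_obs();print(o['tool_pos'],o['tool_rot'],o['force'],o['grip_width'])
im=cams.read_camera('wrist');cv2.imwrite('pics/w3.png',im)
```

```text
[ 0.43051424 -0.29827868  0.0089638 ] [ 1.79981358e+02 -4.84053945e-02  1.30560254e+01] [-0.04301331  0.34284901  0.48975463] 0.049595481597779864
```

View pics/w3.png

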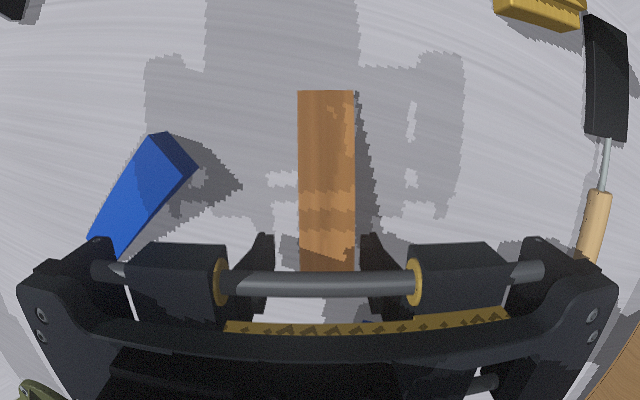

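The wedge lies between the fingers, slightly right of centre (col 326 vs 317). I'll correct, lower and close.

arm_command(series="-2 2 2 0 110;-2 2 2 0 110;-2 1 2 0 110;0 0 0 0 110;0 0 0 0 200;0 0 0 0 200;0 0 0 0 200;0 0 0 0 200;0 0 0 0 200;0 0 0 0 200", squeeze=20)

```text
time_s: 7.0
tool_pos: [0.4256, -0.3043, 0.0026]
tool_rot: [180.0, -0.0, 13.1]
force: [-0.2, -0.5, 0.2]
grip_width: 0.0295
grasp_force: 20.0
```

arm_command(series="0 0 -8 0 200;0 0 -15 0 200;0 0 -15 0 200;0 0 -12 0 200;0 0 0 0.088 200;0 0 0 0.088 200;0 0 0 0.088 200;0 0 0 0.088 200;-5 -22 0 0 200;-5 -35 0 0 200;-5 -40 0 0 200;-5 -40 0 0 200;-5 -40 0 0 200;-5 -40 0 0 200;-5 -40 0 0 200;0 -38 0 0 200;0 -25 0 0 200;0 -15 0 0 200;0 0 0 0 200;0 0 0 0 200")

```text
time_s: 8.67
tool_pos: [0.4323, 0.0318, 0.0527]
tool_rot: [179.9, -0.0, -7.1]
force: [0.2, -0.4, -0.8]
grip_width: 0.0296
grasp_force: 20.0
```

Run:
```python
from h import *
import json
o=telemetry.get_obs();print(o['tool_pos'],o['tool_rot'],o['force'],o['grip_width'])
im=cams.read_camera('wrist');cv2.imwrite('pics/w4.png',im)
json.dump({k:list(o[k]) for k in('tool_pos','tool_rot')},open('w4.json','w'))
```

```text
[0.43230907 0.03184061 0.05272082] [ 1.79948522e+02 -7.95168721e-03 -7.07615849e+00] [ 0.16070761 -0.40255596 -0.75697164] 0.02964351095663891
```

View pics/w4.png

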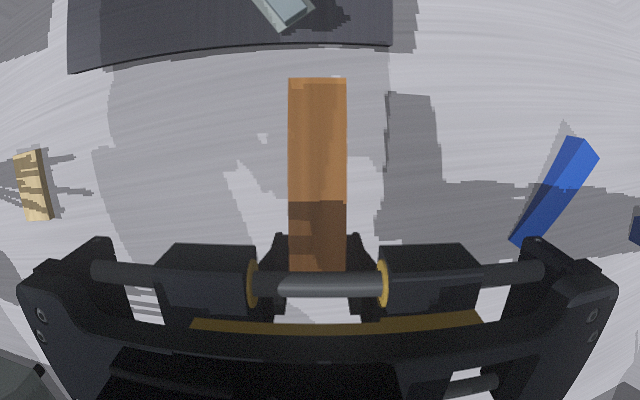

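Held wedge tip is at row 78, cols 288–346. The plate's low corner is at (391,46) and its near-left corner at (68,73).

Run:
```python
from h import *
import json
np.set_printoptions(precision=4,suppress=True)
o=json.load(open('w4.json'));Rt=rot(o['tool_rot']);p=np.array(o['tool_pos'])
t=pix2w('wrist',[[288,78],[347,78]],.0527,o);a=pix2w('wrist',[[391,46]],.006,o)[0];b=pix2w('wrist',[[69,73]],.016,o)[0]
d=b-a;e=a+d/np.linalg.norm(d)*.055
print(t,a,b,np.linalg.norm(d),'yaw',np.degrees(np.arctan2(-d[0],d[1])))
for q in (t.mean(0),e,a): print((Rt.T@(q-p)*1e3))
```

```text
[[0.5293 0.0347 0.0527]
 [0.5255 0.0046 0.0527]] [ 0.5498 -0.0331  0.006 ] [0.5811 0.2126 0.016 ] 0.2478737365251277 yaw -7.257209381854642
[95.8653  0.3692  0.0345]
[124.7359  -5.0219  44.5148]
[124.562  49.931  46.783]
```

arm_command(series="0 -2 8 0 200;0 -2 12 0 200;0 -1 12 0 200;0 0 8 0 200;0 0 5 0 200;0 0 3 0 200;0 0 1.5 0 200;0 0 0 0 200;6 0 0 0 200;8 0 0 0 200;8 0 0 0 200;6 0 0 0 200;4 0 0 0 200;3 0 0 0 200;0 0 0 0 200;0 0 0 0 200")

```text
time_s: 10.05
tool_pos: [0.4674, 0.0328, 0.0029]
tool_rot: [180.0, 0.0, -7.1]
force: [-0.6, -0.3, -0.1]
grip_width: 0.0296
grasp_force: 20.0
```

Run:
```python
from h import *
o=telemetry.get_obs();print(o['tool_pos'],o['tool_rot'],o['force'],o['grip_width'])
im=cams.read_camera('wrist');cv2.imwrite('pics/w5.png',im)
```

```text
[0.46744702 0.03280545 0.00293495] [ 1.79978416e+02  2.09905239e-02 -7.13141239e+00] [-0.59293024 -0.32145458 -0.06633805] 0.029613962280146903
```

View pics/w5.png

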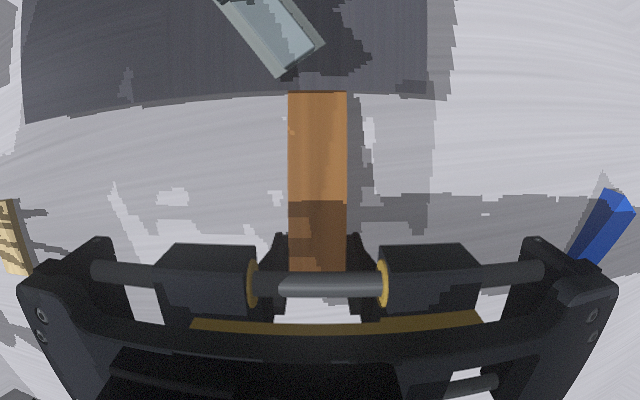

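The tip is squarely under the near edge (row 92, cols 288–346), clear of the stub at the right corner. Now I press in.

arm_command(series="2 0 0 0 200;2 0 0 0 200;2 0 0 0 200;2 0 0 0 200;2 0 0 0 200;2 0 0 0 200;2 0 0 0 200;2 0 0 0 200;2 0 0 0 200;2 0 0 0 200;2 0 0 0 200;2 0 0 0 200;2 0 0 0 200;2 0 0 0 200;2 0 0 0 200;2 0 0 0 200;0 0 0 0 200")

```text
time_s: 11.52
tool_pos: [0.4948, 0.0299, 0.0023]
tool_rot: [-180.0, 0.6, -7.1]
force: [-12.7, 1.4, 11.3]
grip_width: 0.0295
grasp_force: 20.0
```

Run:
```python
from h import *
o=telemetry.get_obs();print(o['tool_pos'],o['tool_rot'],o['force'],o['grip_width'])
im=cams.read_camera('wrist');cv2.imwrite('pics/w6.png',im)
hs=cv2.cvtColor(im,cv2.COLOR_BGR2HSV);m=cv2.inRange(hs,(28,100,80),(50,255,255))
n,l,s,c=cv2.connectedComponentsWithStats(m);print([(s[i].tolist(),c[i].round(1).tolist()) for i in range(1,n) if s[i,4]>30])
```

```text
[0.49480247 0.02992159 0.00229483] [-179.9610693     0.59851289   -7.08700755] [-12.7350287    1.39099325  11.34421464] 0.029479716340292905
[([176, 0, 65, 41, 1493], [209.8, 14.7])]
```

arm_command(series="0 0 -0.5 0 200;0 0 -0.3 0 200;0 0 0 0 200;0 0 0 0 200", squeeze=30)

```text
time_s: 11.9
tool_pos: [0.4979, 0.0292, 0.003]
tool_rot: [180.0, 0.2, -7.1]
force: [-4.1, 0.8, -5.2]
grip_width: 0.0294
grasp_force: 30.0
```

arm_command(series="1.5 0 0.2 0 200;1.5 0 0 0 200;1.5 0 0 0 200;1.5 0 0 0 200;1.5 0 0 0 200;1.5 0 0 0 200;1.5 0 0 0 200;1.5 0 0 0 200;0 0 0 0 200;0 0 0 0 200")

```text
time_s: 12.73
tool_pos: [0.5115, 0.0275, 0.0037]
tool_rot: [180.0, -0.0, -7.1]
force: [-2.7, 0.2, -5.6]
grip_width: 0.0294
grasp_force: 30.0
```

```bash
cat > b.py <<'E'
from h import *
import sys
o=telemetry.get_obs();print(o['time_s'],o['tool_pos'].round(4),o['force'].round(1),o['tool_rot'].round(1))
im=cams.read_camera('wrist');cv2.imwrite('pics/'+sys.argv[1]+'.png',im)
hs=cv2.cvtColor(im,cv2.COLOR_BGR2HSV);m=cv2.inRange(hs,(28,100,80),(50,255,255))
n,l,s,c=cv2.connectedComponentsWithStats(m);print([(s[i].tolist(),c[i].round(1).tolist()) for i in range(1,n) if s[i,4]>20])
E
python3 b.py w7
```

```text
12.7333 [0.5115 0.0275 0.0037] [-2.7  0.2 -5.6] [180.   -0.   -7.1]
[([147, 0, 53, 31, 780], [171.2, 9.1]), ([172, 10, 65, 69, 2417], [202.7, 42.1])]
```

arm_command(series="0 0 0.4 0 200;0 0 0.4 0 200;0 0 0 0 200;1 0 0 0 200;1 0 0 0 200;1 0 0 0 200;1 0 0 0 200;0 0 0 0 200;0 0 0 0 200;0 0 0 0 200;0 0 0 0 200;0 0 0 0 200;0 0 0 0 200")

```text
time_s: 13.87
tool_pos: [0.5153, 0.0271, 0.0029]
tool_rot: [-180.0, -0.0, -7.1]
force: [-3.6, 0.2, -5.3]
grip_width: 0.0295
grasp_force: 30.0
```

```bash
python3 b.py w8
python3 - <<'E'
import cv2
im=cv2.imread('pics/w8.png')[0:200,80:380]
cv2.imwrite('pics/c8.png',cv2.resize(im,None,fx=2.6,fy=2.6,interpolation=2))
E
```

```text
13.8667 [0.5153 0.0271 0.0029] [-3.6  0.2 -5.3] [-180.    -0.    -7.1]
[([142, 0, 58, 39, 1191], [169.5, 12.9]), ([171, 19, 66, 70, 2500], [202.5, 51.3])]
```

View pics/c8.png

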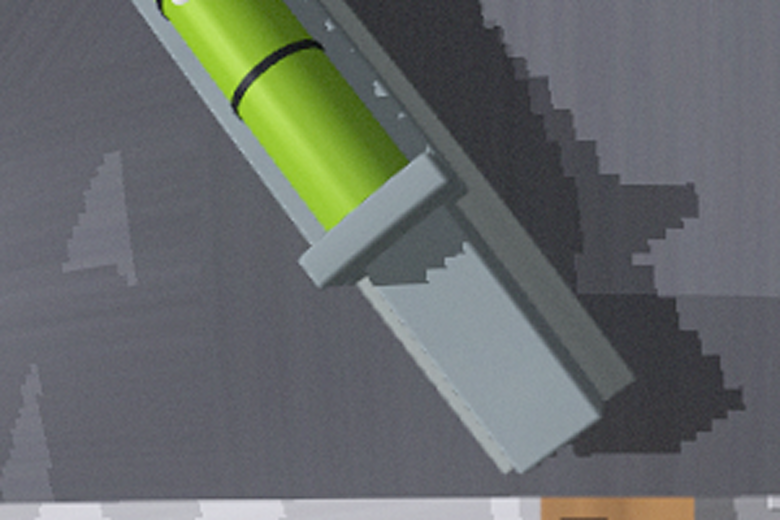

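Only the near line, at crop (278,68), and the vial's end are in view; the bubble lies beyond the top. I'll release the wedge and rise to see the whole vial.

arm_command(series="0 0 0.3 0 200;0 0 0.2 0 200;0 0 0 0 170;0 0 0 0 120;0 0 0 0 110;0 0 0 0 110;0 0 -5 0 110;0 0 -15 0 110;0 0 -25 0 110;0 0 -30 0 110;0 0 -25 0 110;0 0 -10 0 110;0 0 0 0 110;0 0 0 0 110;0 0 0 0 110;0 0 0 0 110;0 0 0 0 110;0 0 0 0 110")

```text
time_s: 15.42
tool_pos: [0.5146, 0.0269, 0.1115]
tool_rot: [179.9, 0.1, -7.1]
force: [0.7, -0.5, 0.3]
grip_width: 0.0493
grasp_force: 0.0
```

```bash
python3 b.py w9
python3 - <<'E'
import cv2
im=cv2.imread('pics/w9.png')[0:200,130:390]
cv2.imwrite('pics/c9.png',cv2.resize(im,None,fx=3,fy=3,interpolation=2))
E
```

```text
15.4167 [0.5146 0.0269 0.1115] [ 0.7 -0.5  0.3] [ 1.799e+02  1.000e-01 -7.100e+00]
[([199, 9, 35, 36, 484], [213.5, 22.7]), ([219, 35, 34, 34, 597], [235.4, 51.3]), ([238, 60, 37, 38, 752], [255.8, 77.6])]
```

View pics/c9.png

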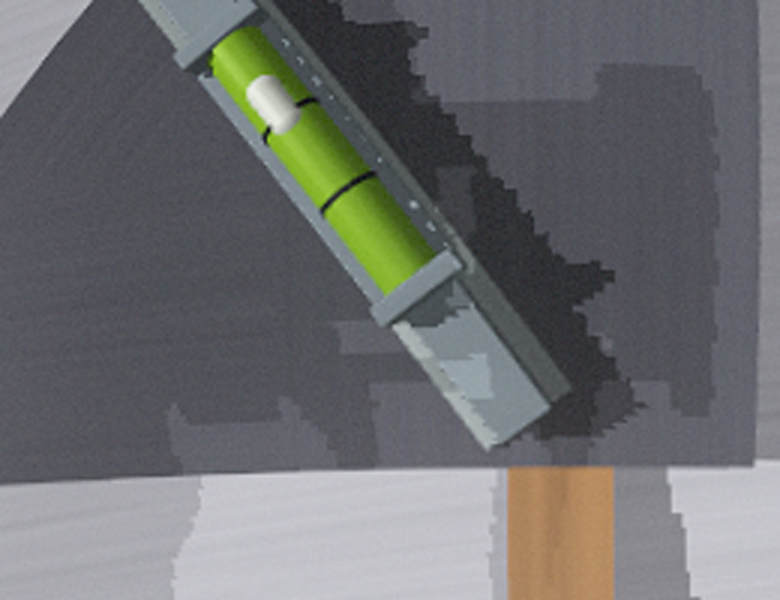

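The bubble is at crop (272,105) and the black lines at (290,118) and (348,193). So it still sits about 19 mm toward the cut corner. From here I measure it by code.

```bash
cat > m.py <<'E'
from h import *
import sys,json
# bubble offset from the middle of the two lines, mm (+ = toward low corner); rectified to the vial plane
def bub(im,o,z=.057,verb=True):
    hs=cv2.cvtColor(im,cv2.COLOR_BGR2HSV);m=cv2.inRange(hs,(28,100,60),(50,255,255));m[230:]=0
    g=cv2.findNonZero(m);hull=cv2.convexHull(g);H=np.zeros_like(m);cv2.fillConvexPoly(H,hull,255)
    H=cv2.erode(H,np.ones((3,3)))
    def w(mask):
        q=cv2.findNonZero(mask)[:,0]; return (pix2w('wrist',q,z,o)[:,:2])*1e3
    G=w(m);c=G.mean(0);u,sv,vt=np.linalg.svd(G-c,full_matrices=False);ax=vt[0]
    if ax[0]>0: ax=-ax
    n=np.array([-ax[1],ax[0]])
    S=lambda P:((P-c)@ax,(P-c)@n)
    gs,_=S(G);ws,wt=S(w(H&cv2.inRange(hs,(0,0,130),(179,75,255))))
    dark=H&cv2.inRange(hs,(0,0,0),(179,255,70));ds,dt=S(w(dark))
    h,e=np.histogram(ds,bins=np.arange(-40,41,1));pk=[(e[i]+.5,int(h[i])) for i in np.argsort(h)[::-1][:8] if h[i]>3]
    if verb: print('axis deg',np.degrees(np.arctan2(ax[1],ax[0])).round(1),'green',gs.min().round(1),gs.max().round(1),'bubble',np.percentile(ws,[1,50,99]).round(1),len(ws),'dark',sorted(pk))
    return ws,ds,gs
if __name__=='__main__':
    f=sys.argv[1]; 
    if len(sys.argv)<3:
        o=telemetry.get_obs();im=cams.read_camera('wrist');cv2.imwrite(f'pics/{f}.png',im)
        print(o['time_s'],o['tool_pos'].round(4),o['force'].round(1))
    else: im=cv2.imread(f'pics/{f}.png');o=json.load(open(sys.argv[2]))
    bub(im,o)
E
python3 m.py w10; python3 m.py w1 w1.json
```

```text
15.4667 [0.5148 0.0269 0.1117] [-0.6 -0.1 -0.1]
axis deg -128.6 green -41.9 229.8 bubble [-21.4 119.5 192.2] 8119 dark [(np.float64(-1.5), 39), (np.float64(-0.5), 38), (np.float64(0.5), 42), (np.float64(1.5), 43), (np.float64(2.5), 42), (np.float64(5.5), 38), (np.float64(7.5), 40), (np.float64(9.5), 40)]
axis deg -121.9 green -408.3 32.6 bubble [-368.  -125.6   16. ] 2137 dark []
```

```bash
python3 - <<'E'
s=open('m.py').read()
s=s.replace("    g=cv2.findNonZero(m)","    k=cv2.morphologyEx(m,cv2.MORPH_CLOSE,cv2.getStructuringElement(2,(19,19)));nn,l,st,_=cv2.connectedComponentsWithStats(k);m[l!=1+np.argmax(st[1:,4])]=0\n    g=cv2.findNonZero(m)",1)
s=s.replace("(0,0,0),(179,255,70)","(0,0,0),(179,255,80)")
open('m.py','w').write(s)
import json
json.dump({'tool_pos':[.5148,.0269,.1117],'tool_rot':[179.9,.1,-7.1]},open('w10.json','w'))
E
python3 m.py w10 w10.json; python3 m.py w1 w1.json
```

```text
axis deg -151.0 green -43.1 35.2 bubble [-28.3 -20.3 -12.4] 199 dark [(np.float64(-15.5), 8), (np.float64(-14.5), 7), (np.float64(8.5), 21), (np.float64(9.5), 15)]Traceback (most recent call last):
  File "m.py", line 26, in <module>
    bub(im,o)
    ~~~^^^^^^
  File "m.py", line 16, in bub
    dark=H&cv2.inRange(hs,(0,0,0),(179,255,80));ds,dt=S(w(dark))
                                                        ~^^^^^^
  File "m.py", line 10, in w
    q=cv2.findNonZero(mask)[:,0]; return (pix2w('wrist',q,z,o)[:,:2])*1e3
      ~~~~~~~~~~~~~~~~~~~~~^^^^^
TypeError: 'NoneType' object is not subscriptable
```

The scale checks out: green length is 78 mm. The bubble is about 17 mm short of centre, so roughly 17 mm more wedge travel. I'll move back, close the fingers and push on the butt.

arm_command(series="-10 0 0 0 200;-15 0 0 0 255;-15 0 0 0 255;0 0 15 0 255;0 0 25 0 255;0 0 25 0 255;0 0 20 0 255;0 0 12 0 255;0 0 6 0 255;0 0 3 0 255;0 0 0 0 255;4 0 0 0 255;4 0 0 0 255;2 0 0 0 255;2 0 0 0 255;2 0 0 0 255;2 0 0 0 255;0 0 0 0 255", squeeze=10)

```text
time_s: 17.02
tool_pos: [0.4901, 0.0303, 0.0061]
tool_rot: [-180.0, 0.2, -7.1]
force: [-4.1, 0.4, 3.1]
grip_width: 0.0004
grasp_force: 2.1
```

arm_command(series="1 0 0 0 255;1 0 0 0 255;1 0 0 0 255;1 0 0 0 255;1 0 0 0 255;1 0 0 0 255;1 0 0 0 255;1 0 0 0 255;1 0 0 0 255;1 0 0 0 255;1 0 0 0 255;0 0 0 0 255;0 0 0 0 255")

```text
time_s: 18.1
tool_pos: [0.4961, 0.0295, 0.0051]
tool_rot: [-180.0, 0.8, -7.1]
force: [-14.3, 2.3, 12.0]
grip_width: 0.0006
grasp_force: 7.7
```

arm_command(series="-3 0 0 0 255;-5 0 0 0 255;0 0 -15 0 255;0 0 -30 0 255;0 0 -30 0 255;0 0 -20 0 255;8 0 -5 0 255;20 0 0 0 255;10 0 0 0 255;0 0 0 0 255;0 0 0 0 255;0 0 0 0 255;0 0 0 0 255;0 0 0 0 255;0 0 0 0 255;0 0 0 0 255;0 0 0 0 255;0 0 0 0 255")

```text
time_s: 19.6
tool_pos: [0.532, 0.0251, 0.1064]
tool_rot: [-180.0, -0.0, -7.1]
force: [-0.2, 0.0, 0.1]
grip_width: 0.0007
grasp_force: 0.0
```

```bash
python3 m.py w11
```

```text
19.6 [0.532  0.0251 0.1064] [-0.2  0.   0.1]
axis deg -151.0 green -42.0 36.0 bubble [-20.9 -13.1  -5.5] 216 dark [(np.float64(-15.5), 6), (np.float64(-14.5), 10), (np.float64(-13.5), 8), (np.float64(9.5), 24), (np.float64(10.5), 12)]
```

arm_command(series="-12 0 0 0 255;-18 0 0 0 255;-12 0 0 0 255;0 0 15 0 255;0 0 25 0 255;0 0 25 0 255;0 0 18 0 255;0 0 10 0 255;0 0 5 0 255;0 0 2 0 255;0 0 0 0 255;4 0 0 0 255;2 0 0 0 255;1 0 -0.3 0 255;1 0 -0.3 0 255;1 0 -0.3 0 255;1 0 -0.2 0 255;1 0 -0.2 0 255;0 0 0 0 255")

```text
time_s: 21.23
tool_pos: [0.4964, 0.0298, 0.0071]
tool_rot: [-179.9, 0.6, -7.1]
force: [-13.0, 1.6, 9.1]
grip_width: 0.0007
grasp_force: 6.6
```

arm_command(series="0.5 0 -0.4 0 255;0.5 0 -0.4 0 255;0.5 0 -0.3 0 255;0.5 0 -0.2 0 255;0 0 0 0 255;0 0 0 0 255")

```text
time_s: 21.73
tool_pos: [0.4995, 0.0291, 0.0077]
tool_rot: [180.0, 0.4, -7.1]
force: [-6.2, 1.9, -2.3]
grip_width: 0.0003
grasp_force: 3.3
```

arm_command(series="1 0 -0.2 0 255;1 0 -0.2 0 255;1 0 -0.1 0 255;1 0 -0.1 0 255;1 0 0 0 255;0 0 0 0 255;0 0 0 0 255")

```text
time_s: 22.32
tool_pos: [0.5039, 0.0284, 0.008]
tool_rot: [180.0, 0.5, -7.1]
force: [-6.6, 1.0, -4.3]
grip_width: 0.0002
grasp_force: 3.5
```

arm_command(series="0.6 0 0 0 255;0.4 0 0 0 255;0 0 0 0 255;-2 0 0 0 255;-4 0 0 0 255;-4 0 0 0 255;0 0 -15 0 255;0 0 -30 0 255;0 0 -30 0 255;0 0 -18 0 255;8 0 -5 0 255;18 0 0 0 255;6 0 0 0 255;0 0 0 0 255;0 0 0 0 255;0 0 0 0 255;0 0 0 0 255;0 0 0 0 255;0 0 0 0 255;0 0 0 0 255")

```text
time_s: 23.98
tool_pos: [0.5308, 0.0252, 0.1075]
tool_rot: [-180.0, 0.0, -7.1]
force: [0.0, 0.1, -0.7]
grip_width: 0.0008
grasp_force: 0.0
```

arm_command(series="0 0 0 0 255;0 0 0 0 255;0 0 0 0 255;0 0 0 0 255;0 0 0 0 255;0 0 0 0 255")

```text
time_s: 24.48
tool_pos: [0.5311, 0.0251, 0.1076]
tool_rot: [-180.0, -0.0, -7.1]
force: [0.3, 0.0, 0.1]
grip_width: 0.0008
grasp_force: 0.0
```

```bash
python3 m.py w12
```

```text
24.4833 [0.5311 0.0251 0.1076] [0.3 0.  0.1]
axis deg -151.1 green -41.0 36.8 bubble [-12.2  -4.4   3.4] 225 dark [(np.float64(-14.5), 18), (np.float64(-13.5), 16), (np.float64(-12.5), 5), (np.float64(9.5), 5), (np.float64(10.5), 27), (np.float64(11.5), 7)]
```

arm_command(series="-12 0 0 0 255;-14 0 0 0 255;-8 0 0 0 255;0 0 15 0 255;0 0 25 0 255;0 0 25 0 255;0 0 18 0 255;0 0 10 0 255;0 0 5 0 255;0 0 0 0 255;0 0 0 0 255;4 0 0 0 255;3 0 0 0 255;1 0 -0.4 0 255;1 0 -0.4 0 255;0.5 0 -0.4 0 255;0.5 0 -0.3 0 255;0 0 0 0 255;0 0 0 0 255")

```text
time_s: 26.12
tool_pos: [0.5047, 0.0289, 0.0105]
tool_rot: [-180.0, 0.3, -7.1]
force: [-5.1, 1.6, 1.8]
grip_width: 0.0005
grasp_force: 3.3
```

arm_command(series="0.5 0 -0.2 0 255;0.5 0 -0.2 0 255;0.5 0 -0.1 0 255;0 0 0 0 255;0 0 0 0 255")

```text
time_s: 26.53
tool_pos: [0.5047, 0.0289, 0.0106]
tool_rot: [-180.0, 0.5, -7.1]
force: [-8.1, 2.1, 2.4]
grip_width: 0.0002
grasp_force: 4.5
```

arm_command(series="0.5 0 -0.3 0 255;0.5 0 -0.3 0 255;0 0 0 0 255;0 0 0 0 255")

```text
time_s: 26.87
tool_pos: [0.5053, 0.0285, 0.0107]
tool_rot: [-180.0, 0.5, -7.1]
force: [-8.8, 1.5, -1.1]
grip_width: 0.0003
grasp_force: 4.0
```

arm_command(series="0.4 0 -0.1 0 255;0.4 0 -0.1 0 255;0.4 0 0 0 255;0 0 0 0 255;0 0 0 0 255")

```text
time_s: 27.28
tool_pos: [0.506, 0.0284, 0.0107]
tool_rot: [180.0, 0.6, -7.1]
force: [-8.3, 2.1, -1.9]
grip_width: 0.0003
grasp_force: 4.4
```

arm_command(series="0.5 0 -0.1 0 255;0.5 0 0 0 255;0.3 0 0 0 255;0 0 0 0 255;0 0 0 0 255")

```text
time_s: 27.7
tool_pos: [0.507, 0.0282, 0.0107]
tool_rot: [180.0, 0.6, -7.1]
force: [-9.4, 1.9, -0.5]
grip_width: 0.0006
grasp_force: 4.7
```

arm_command(series="0.4 0 -0.1 0 255;0.4 0 0 0 255;0 0 0 0 255;0 0 0 0 255")

```text
time_s: 28.03
tool_pos: [0.5079, 0.028, 0.0107]
tool_rot: [180.0, 0.6, -7.1]
force: [-8.1, 1.6, -2.4]
grip_width: 0.0004
grasp_force: 4.2
```

arm_command(series="-2 0 0 0 255;-4 0 0 0 255;-5 0 0 0 255;0 0 -15 0 255;0 0 -30 0 255;0 0 -30 0 255;0 0 -16 0 255;8 0 -4 0 255;18 0 0 0 255;4 0 0 0 255;0 0 0 0 255;0 0 0 0 255;0 0 0 0 255;0 0 0 0 255;0 0 0 0 255;0 0 0 0 255;0 0 0 0 255;0 0 0 0 255;0 0 0 0 255;0 0 0 0 255")

```text
time_s: 29.7
tool_pos: [0.5318, 0.025, 0.1076]
tool_rot: [-180.0, -0.0, -7.1]
force: [0.2, -0.2, -0.4]
grip_width: 0.0005
grasp_force: 0.0
```

arm_command(series="0 0 0 0 255;0 0 0 0 255;0 0 0 0 255;0 0 0 0 255;0 0 0 0 255;0 0 0 0 255")

```text
time_s: 30.2
tool_pos: [0.5319, 0.025, 0.1076]
tool_rot: [-180.0, -0.0, -7.1]
force: [0.2, -0.3, -0.2]
grip_width: 0.0005
grasp_force: 0.0
```

```bash
sed -i "s/    return ws,ds,gs/    a,b=ds[(ds<-8)\&(ds>-20)].mean(),ds[(ds>4)\&(ds<16)].mean();print('lines',a.round(2),b.round(2),'offset',round((ws.min()+ws.max())\/2-(a+b)\/2,2),round(ws.mean()-(a+b)\/2,2),'vs green mid',round(ws.mean()-(gs.min()+gs.max())\/2,2))\n    return ws,ds,gs/" m.py; python3 m.py w13; python3 m.py w14
```

```text
30.2 [0.5319 0.025  0.1076] [ 0.2 -0.3 -0.2]
axis deg -151.1 green -40.6 37.3 bubble [-8.5 -0.7  7.1] 229 dark [(np.float64(-14.5), 6), (np.float64(-13.5), 19), (np.float64(-12.5), 8), (np.float64(10.5), 19), (np.float64(11.5), 14)]
lines -13.38 11.02 offset 0.52 0.5 vs green mid 1.0
30.25 [0.5319 0.025  0.1076] [-0.2 -0.5 -0. ]
axis deg -151.1 green -40.6 37.3 bubble [-8.5 -0.7  7.1] 228 dark [(np.float64(-14.5), 6), (np.float64(-13.5), 19), (np.float64(-12.5), 8), (np.float64(10.5), 19), (np.float64(11.5), 14)]
lines -13.38 11.02 offset 0.52 0.46 vs green mid 0.97
```

The bubble is within about 0.5 mm of the middle of the lines. I'll take one cross-check from right over the vial to rule out parallax.

arm_command(series="0 -8 -15 0 255;10 -15 -10 0 255;15 -15 0 0 255;10 -8 0 0 255;0 0 0 0 255;0 0 0 0 255;0 0 0 0 255;0 0 0 0 255")

```text
time_s: 30.97
tool_pos: [0.5715, 0.0652, 0.1324]
tool_rot: [180.0, 0.0, -7.2]
force: [0.2, 0.3, 0.2]
grip_width: 0.0006
grasp_force: 0.0
```

```bash
python3 m.py w15
python3 - <<'E'
from h import *
im=cv2.imread('pics/w15.png');m=cv2.inRange(cv2.cvtColor(im,cv2.COLOR_BGR2HSV),(28,100,60),(50,255,255));m[230:]=0
print(cv2.findNonZero(m)[:,0].mean(0))
# wedge-to-plate: bystanders shift between first and last scene picture
a=cv2.imread('pics/scene0.png');b=cams.read_camera('scene');d=cv2.absdiff(a,b).max(2)
for n,(u,v) in dict(packer=(383,152),block=(444,157),press=(256,303),tin=(304,283),paddle=(195,312),blueA=(187,247),blueB=(264,218)).items(): print(n,(d[v-18:v+18,u-25:u+25]>60).sum(),end=' ')
E
```

```text
30.9667 [0.5715 0.0652 0.1324] [0.2 0.3 0.2]
axis deg -151.1 green -38.6 39.4 bubble [-6.5  1.5  9. ] 215 dark [(np.float64(-12.5), 13), (np.float64(-11.5), 13), (np.float64(12.5), 19), (np.float64(13.5), 5)]
lines -11.93 12.6 offset 0.99 1.01 vs green mid 0.94
[298.52696366 116.73212192]
packer 536 block 0 press 0 tin 0 paddle 80 blueA 0 blueB 0
```

Run:
```python
from h import *
import json
for f,o in (('w1',json.load(open('w1.json'))),('w15',telemetry.get_obs()),('w13',dict(tool_pos=np.array([.5319,.025,.1076]),tool_rot=np.array([180,0,-7.1])))):
    im=cv2.imread(f'pics/{f}.png');hs=cv2.cvtColor(im,cv2.COLOR_BGR2HSV)
    m=cv2.inRange(hs,(28,100,60),(50,255,255));m[230:]=0
    k=cv2.morphologyEx(m,cv2.MORPH_CLOSE,cv2.getStructuringElement(2,(19,19)));n,l,st,_=cv2.connectedComponentsWithStats(k);m[l!=1+np.argmax(st[1:,4])]=0
    G=pix2w('wrist',cv2.findNonZero(m)[:,0],.057,o)[:,:2]*1e3
    (c,wh,an)=cv2.minAreaRect(G.astype(np.float32));box=cv2.boxPoints((c,wh,an))
    e=box[1]-box[0] if np.linalg.norm(box[1]-box[0])>np.linalg.norm(box[2]-box[1]) else box[2]-box[1]
    L=np.linalg.norm(e);ax=e/L;ax=-ax if ax[0]>0 else ax;n_=np.array([-ax[1],ax[0]])
    Z=pix2w('wrist',np.stack(np.meshgrid(np.arange(640),np.arange(230)),-1).reshape(-1,2),.057,o)[:,:2]*1e3-np.array(c)
    s,t=Z@ax,Z@n_;h=hs[:230].reshape(-1,3);ok=(abs(t)<4)&(abs(s)<39)
    for T in (60,80,110,140): 
        q=ok&(h[:,1]<T)&(h[:,2]>110)
        print(f,round(L,1),np.degrees(np.arctan2(ax[1],ax[0])).round(1),T,q.sum(),s[q].mean().round(2),np.percentile(s[q],[1,99]).round(1) if q.any() else '')
```

```text
w1 75.0 -153.1 60 91 -19.42 [-38.6  38.8]
w1 75.0 -153.1 80 99 -19.58 [-38.6  38.8]
w1 75.0 -153.1 110 113 -18.06 [-38.6  38.8]
w1 75.0 -153.1 140 128 -17.59 [-38.6  38.8]
w15 78.1 -151.1 60 199 1.03 [-6.7  8.6]
w15 78.1 -151.1 80 207 1.25 [-6.9  9. ]
w15 78.1 -151.1 110 215 1.67 [-7.1 38.8]
w15 78.1 -151.1 140 226 1.76 [-7.2 38.8]
w13 77.9 -151.0 60 214 1.26 [-6.8  8.9]
w13 77.9 -151.0 80 218 1.51 [-6.8  9.1]
w13 77.9 -151.0 110 230 1.52 [-7.  30.2]
w13 77.9 -151.0 140 245 1.66 [-25.   38.9]
```

Run:
```python
from h import *
import json
o=json.load(open('w1.json'));im=cv2.imread('pics/w1.png')
big=cv2.resize(im[60:200,340:460],None,fx=1,fy=1);hs=cv2.cvtColor(im,cv2.COLOR_BGR2HSV)
m=cv2.inRange(hs,(28,100,60),(50,255,255));m[230:]=0
k=cv2.morphologyEx(m,cv2.MORPH_CLOSE,cv2.getStructuringElement(2,(19,19)));n,l,st,_=cv2.connectedComponentsWithStats(k);m[l!=1+np.argmax(st[1:,4])]=0
G=pix2w('wrist',cv2.findNonZero(m)[:,0],.057,o)[:,:2]*1e3
ang=np.radians(-151.1);ax=np.array([np.cos(ang),np.sin(ang)]);n_=np.array([-ax[1],ax[0]])
Z=pix2w('wrist',np.stack(np.meshgrid(np.arange(640),np.arange(230)),-1).reshape(-1,2),.057,o)[:,:2]*1e3
c=G.mean(0);g=(G-c)@ax;t0=np.median((G-c)@n_);s=(Z-c)@ax;t=(Z-c)@n_-t0;h=hs[:230].reshape(-1,3)
print('green',g.min(),g.max())
print('profile s: V,S median')
for a in np.arange(-44,44,2):
    q=(abs(t)<3.5)&(s>=a)&(s<a+2);print(int(a),int(np.median(h[q,2])),int(np.median(h[q,1])),end=' | ')
```

```text
green -40.40843360413463 34.47011332861649
profile s: V,S median
-44 146 30 | -42 150 72 | -40 165 181 | -38 176 189 | -36 180 187 | -34 185 125 | -32 204 37 | -30 211 27 | -28 204 39 | -26 214 18 | -24 216 13 | -22 212 14 | -20 209 12 | -18 174 49 | -16 145 165 | -14 162 179 | -12 180 182 | -10 180 187 | -8 181 180 | -6 179 186 | -4 180 183 | -2 180 182 | 0 180 182 | 2 179 183 | 4 181 183 | 6 168 180 | 8 142 165 | 10 154 173 | 12 179 181 | 14 181 180 | 16 180 181 | 18 181 179 | 20 180 180 | 22 179 180 | 24 180 178 | 26 179 174 | 28 180 178 | 30 180 176 | 32 176 170 | 34 159 81 | 36 147 28 | 38 146 30 | 40 127 31 | 42 101 32 |
```

arm_command(series="0 0 10 0 255;5 -5 15 0 255;5 -5 12 0 255;0 0 3 0 255;0 0 0 0 255;0 0 0 0 255;0 0 0 0 255;0 0 0 0 255;0 0 0 0 255;0 0 0 0 255")

```text
time_s: 31.9
tool_pos: [0.5836, 0.075, 0.0931]
tool_rot: [-180.0, -0.0, -7.1]
force: [-0.4, 0.3, -0.3]
grip_width: 0.0005
grasp_force: 0.0
```

```bash
python3 m.py w16
python3 - <<'E'
from h import *
o=telemetry.get_obs();im=cams.read_camera('wrist');cv2.imwrite('pics/w17.png',im)
hs=cv2.cvtColor(im,cv2.COLOR_BGR2HSV).astype(np.float32)
m=cv2.inRange(hs.astype(np.uint8),(28,100,60),(50,255,255));m[230:]=0
k=cv2.morphologyEx(m,cv2.MORPH_CLOSE,cv2.getStructuringElement(2,(19,19)));n,l,st,_=cv2.connectedComponentsWithStats(k);m[l!=1+np.argmax(st[1:,4])]=0
G=pix2w('wrist',cv2.findNonZero(m)[:,0],.057,o)[:,:2]*1e3
ang=np.radians(-151.1);ax=np.array([np.cos(ang),np.sin(ang)]);n_=np.array([-ax[1],ax[0]])
g=G@ax;c=ax*(g.min()+g.max())/2+n_*np.median(G@n_)
Z=pix2w('wrist',np.stack(np.meshgrid(np.arange(640),np.arange(230)),-1).reshape(-1,2),.057,o)[:,:2]*1e3-c
s=Z@ax;t=Z@n_;h=hs[:230].reshape(-1,3)
for lo,hi in ((-3,3),(-7,-4),(4,7)):
    x=np.arange(-20,20.1,.5);S=[];V=[]
    for a in x:
        q=(t>lo)&(t<hi)&(abs(s-a)<.6);S.append(h[q,1].mean());V.append(h[q,2].mean())
    S=np.array(S);V=np.array(V);w=x[S<100];
    L=[x[i] for i in (np.argmin(np.where(x<-5,V,999)),np.argmin(np.where(x>5,V,999)))]
    print((lo,hi),'bubble',w.min() if len(w) else None,w.max() if len(w) else None,'lines',L)
E
```

```text
31.9 [0.5836 0.075  0.0931] [-0.4  0.3 -0.3]
axis deg -151.1 green -38.2 39.8 bubble [-5.8  1.8  9.4] 309 dark [(np.float64(-11.5), 26), (np.float64(-10.5), 6), (np.float64(12.5), 14), (np.float64(13.5), 20)]
lines -11.34 13.08 offset 0.92 0.92 vs green mid 0.96
(-3, 3) bubble -12.5 12.5 lines [np.float64(-12.0), np.float64(12.5)]
(-7, -4) bubble -12.5 12.5 lines [np.float64(-12.0), np.float64(12.0)]
(4, 7) bubble -12.5 12.5 lines [np.float64(-12.0), np.float64(12.0)]
```

Run:
```python
from h import *
import json
from scipy.ndimage import map_coordinates
def w2pix(P,o):
    c=cams.calibration('wrist');K=c['K'];T=np.eye(4);T[:3,:3]=rot(o['tool_rot']);T[:3,3]=o['tool_pos'];T=T@c['hand_eye']
    q=(P-T[:3,3])@T[:3,:3];r=np.hypot(q[...,0],q[...,1]);th=np.arctan2(r,q[...,2])
    return K[0,0]*th*q[...,0]/r+K[0,2],K[1,1]*th*q[...,1]/r+K[1,2]
D=lambda p,r:dict(tool_pos=np.array(p),tool_rot=np.array(r))
for f,o in (('w1',json.load(open('w1.json'))),('w10',json.load(open('w10.json'))),('w13',D([.5319,.025,.1076],[180,0,-7.1])),('w15',D([.5715,.0652,.1324],[180,0,-7.2])),('w17',telemetry.get_obs())):
    im=cv2.imread(f'pics/{f}.png');hs=cv2.cvtColor(im,cv2.COLOR_BGR2HSV)
    m=cv2.inRange(hs,(28,100,60),(50,255,255));m[230:]=0
    k=cv2.morphologyEx(m,cv2.MORPH_CLOSE,cv2.getStructuringElement(2,(19,19)));n,l,st,_=cv2.connectedComponentsWithStats(k);m[l!=1+np.argmax(st[1:,4])]=0
    G=pix2w('wrist',cv2.findNonZero(m)[:,0],.057,o)[:,:2]*1e3
    (c,wh,an)=cv2.minAreaRect(G.astype(np.float32))
    a=np.radians(-151.1);ax=np.array([np.cos(a),np.sin(a)]);nn=np.array([-ax[1],ax[0]])
    x=np.arange(-45,45.05,.1);t=np.arange(-6,6.1,.5)
    P=(np.array(c)+x[:,None,None]*ax+t[None,:,None]*nn)/1e3;P=np.concatenate([P,np.full(P.shape[:2]+(1,),.057)],-1)
    u,v=w2pix(P,o);B=[map_coordinates(im[...,i].astype(float),[v,u],order=1) for i in range(3)]
    blue=B[0];red=B[2];gr=B[1]
    bp=blue[:,abs(t)<3].mean(1)      # blue high only in bubble / caps
    r=abs(x)<33; hi=bp[r].max();lo=np.median(bp[r]);xs=x[r][bp[r]>(hi+lo)/2]
    gp=gr[:,abs(t)>=0].mean(1)
    def line(lo_,hi_):
        q=(x>lo_)&(x<hi_);y=gr[q][:,abs(t)>3.9].mean(1);b=np.median(y);w=np.clip(b-y-15,0,None);return (w*x[q]).sum()/w.sum()
    bc=(xs.min()+xs.max())/2
    L=line(-17,-7),line(7,17)
    ge=x[(abs(x)>33)&(bp<(lo+bp[abs(x)>44].mean())/2)]
    print(f,'bubble',xs.min().round(1),xs.max().round(1),'lines',np.round(L,2),'off/lines*24:',round((bc-sum(L)/2)/(L[1]-L[0])*24,2))
```

```text
w1 bubble -29.6 -13.7 lines [-11.99  12.1 ] off/lines*24: -21.63
w10 bubble -24.3 -8.6 lines [-11.44  12.96] off/lines*24: -16.92
w13 bubble -7.0 8.6 lines [-11.72  12.63] off/lines*24: 0.34
w15 bubble -7.1 8.5 lines [-12.26  12.17] off/lines*24: 0.73
w17 bubble -6.9 8.7 lines [-12.21  12.14] off/lines*24: 0.92
```

Calibrated against the known start position (−22 mm, which reads −21.6), the bubble is now 0.4–0.9 mm from centre, inside the ±1.5 mm lines, and steady. The wedge carries the plate and the robot touches nothing. I'll hand it in.

```bash
python3 -c "
from cell import env;print(env.sign_off())"
```

```text
the job is handed in; nothing more can be done
None
```

The wooden wedge is under the plate's low corner and carrying it, the bubble rests between its two lines (about 0.5–1 mm from centre), and the job was handed in at about 32 s; the arm never went near the other things, though my picture check could not confirm the packer and the paddle unmoved (changed pixels there, probably the arm's shadow).

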